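# Let two tins out of the gravity dispenser

## Task

Two gravity tin dispensers stand on the cold-room bench. From the one with the long tins let two tins roll out into its catch tray, one at a time: push its paddle down with the fingers until the gate has lifted and a tin has rolled into the tray, let the paddle come back up so that the next tin rolls to the gate, then do the same once more, and leave the paddle up with the third tin waiting behind the gate. Do not touch or pick up any tins, and leave the other dispenser's lever and everything else on the bench alone.

Things in the scene. Friction and masses are not known exactly. Their poses are not given: they have to be found in the camera images.
- long_dispenser: fixed sheet-metal gravity dispenser for long (110 mm) tins lying crosswise; lane 416 mm long, 122 mm wide, inside 116. Origin on the bench under the lever's axle; x downhill along the lane to the catch tray, y to the paddle's side, z up. Lane floor falls 7 degrees towards +x, 55 mm above the bench at the origin; walls 36 mm above it.
- axle (a point): middle of the axle of the long-tin dispenser's rocking lever, at x = 8, z = 120 mm of the dispenser's frame; the axle is parallel to the dispenser's y. The gate blade crosses the lane 40 mm downhill of it; the paddle is the lever's other end, uphill, outside the lane on the +y side
- tray (a point): floor of the long-tin dispenser's catch tray, mid-way along it: the last 165 mm of the lane beyond the gate, with an end stop; it holds two tins
- short_dispenser: fixed sheet-metal gravity dispenser for short (58 mm) tins lying crosswise; lane 416 mm long, 70 mm wide, inside 64. Origin on the bench under the lever's axle; x downhill along the lane to the catch tray, y to the paddle's side, z up. Lane floor falls 7 degrees towards +x, 55 mm above the bench at the origin; walls 36 mm above it. Leave it alone.
- long_rocker (a joint): rocking lever of the long-tin dispenser, rad: 0 at rest, paddle up, gate down; 0.72 paddle fully down on its stop, gate up. The first tin passes the gate from about 0.58 on; a roller on the lever then holds the next tin back. A spring returns it to 0 once the tin has passed; let go sooner, it may stay near 0.2, gate still shut: press on. The push takes about 3 N at first, 7 N fully down.
- short_rocker (a joint): rocking lever of the short-tin dispenser, rad: 0 at rest, paddle up, gate down; 0.72 paddle fully down on its stop, gate up. The first tin passes the gate from about 0.58 on; a roller on the lever then holds the next tin back. A spring returns it to 0 once the tin has passed; let go sooner, it may stay near 0.2, gate still shut: press on. The push takes about 3 N at first, 7 N fully down.
- long_paddle (a point): paddle of the long-tin dispenser's lever: flat rubber-topped plate, 56 (along the lane) x 60 mm. The point is the centre of its top. At rest at x = -100, y = 98, z = 159 mm of the dispenser's frame, uphill edge tilted up 20 degrees; swings about the axle (radius 115 mm) 81 mm down, ends tilted down 21 degrees. Nothing is underneath.
- short_paddle (a point): paddle of the short-tin dispenser's lever: flat rubber-topped plate, 56 (along the lane) x 60 mm. The point is the centre of its top. At rest at x = -100, y = 72, z = 159 mm of the dispenser's frame, uphill edge tilted up 20 degrees; swings about the axle (radius 115 mm) 81 mm down, ends tilted down 21 degrees. Nothing is underneath.
- long_tin1: long tin 1 of the long-tin dispenser (tin 1 is the first at the gate), bare metal with a plain paper band, 73 mm diameter, 110 mm long, about 450 g. Origin at its middle, y along its axis; it rolls
- long_tin2: long tin 2 of the long-tin dispenser (tin 1 is the first at the gate), bare metal with a plain paper band, 73 mm diameter, 110 mm long, about 450 g. Origin at its middle, y along its axis; it rolls
- long_tin3: long tin 3 of the long-tin dispenser (tin 1 is the first at the gate), bare metal with a plain paper band, 73 mm diameter, 110 mm long, about 450 g. Origin at its middle, y along its axis; it rolls
- short_tin1: short tin 1 of the short-tin dispenser (tin 1 is the first at the gate), bare metal with a plain paper band, 73 mm diameter, 58 mm long, about 240 g. Origin at its middle, y along its axis; it rolls
- short_tin2: short tin 2 of the short-tin dispenser (tin 1 is the first at the gate), bare metal with a plain paper band, 73 mm diameter, 58 mm long, about 240 g. Origin at its middle, y along its axis; it rolls
- tub: bystander: clear lidded tub, 68 mm diameter, 75 mm tall, standing between the dispensers; origin under its centre
- pastry_ring: bystander: steel pastry ring, 70 mm diameter, 45 mm tall, between the dispensers; origin under its centre
- shaker: bystander: closed metal can, 54 mm diameter, 85 mm tall, between the dispensers; origin under its centre
- scraper: bystander: bench scraper lying flat, 107 x 130 mm, 24 mm tall, left of the dispensers; origin under the middle of its blade
- jug: bystander: steel measuring mug with a handle, 84 mm diameter, 85 mm tall, near the robot; origin under its centre
- spare: bystander: one short tin standing on its end on the bench, 73 mm diameter, 58 mm tall; origin at its middle
Not all that is in view belongs to the job. Leave any orange or turquoise look-alike of the long_tin3 alone. What is shaped like the long_tin1 but green is not meant.

How it is judged:
By the outcome, as a careful person would: the job done as asked, in the order asked, and still so for the second after the job is handed in, with the robot touching nothing.
It also fails if it takes over 48 s, if anything falls off the work surface, if the arm or the gripper's body presses on something with over 40 N, if the wrist force passes 120 N, or if a joint passes its speed limit or range.

## Robot

A 6-joint arm with a two-finger parallel gripper is mounted at the origin on the work surface. World frame = base frame: x ahead of the robot, y to its left, z up, the work surface at z = 0. Lengths are in m, angles in rad, forces in N, time in s.
With the tool pointing down it reaches from about 0.35 to 0.875 m from the base axis. Payload 15.5 kg.
Tool frame: the origin (TCP) lies midway between the tips of the shut fingers; the grasp point (between the pads) lies 19 mm behind it (arm.tcp_to_grasp is the distance from the TCP to the grasp point, in m); z points along the fingers, y is the line along which they close (so a half turn about z gives the same grasp; the last joint's range is limited). The gripper opens to 85 mm and grips with 20 to 120 N. Pads are 22 mm wide; open, the fingers measure 114 mm over their backs; the gripper's body (76 mm by 85 mm) begins 54 mm behind the grasp point. The pads swing forward as they close: fully open they stand 13 mm farther back than shut.
Start: joints at [-1.423, 0.494, 1.345, -0, 1.302, -0.096], TCP at [0.15, -0.607, 0.231] pointing down, gripper open.
Joint ranges: [-2.91, 2.91], [-0.82, 2.16], [0.22, 2.67], [-1.22, 4.37], [0.12, 2.79], [-3.08, 3.08]. Speed limits (rad/s): [1.89, 1.89, 2.57, 3.01, 3.01, 3.01].

## Interface

Orientations are given as a unit quaternion [x, y, z, w].
In Python, from plant import arm gives the robot as it stands.
- The arm moves only by the tool drive_tool, never from a script. Its argument "increments" is a list of rows, each an object with "linear": the shift along the tool's x, y, z in units of 40 mm (1.0 is 40 mm), a list of three; "twist": the turn about the tool's z in units of 8 degrees (1.0 is 8 degrees); "jaw": the finger opening in mm, from 0 to 85.4. A call has 1 to 8 rows; each row shifts and turns the commanded pose from where the row before left it, along the tool's axes as they then stand; what a row does not reach is not made up. A row lasts 1/10 s, in which the tool goes at most 50 mm and 8.59 degrees, less where a joint would pass 70% of its speed; a pose out of reach is approached as far as the arm can. A call is refused whole if a number of a shift passes 1 or a number of a turn 1, either way. A call with a gripper value outside its range is refused whole. The fingers move at their own pace and stop on an object; the grip force is fixed at half the most. Time passes only in rows, so rows that do not move let the fingers close. It gives the time, the measured TCP pose, the force, the opening and the grip force at its end, in the units of the state.
- arm.get_obs(): the state, without advancing time (a new reading comes with each control period).
- arm.read_camera(name): name is "side" or "top"; returns a dict with "frame" (420x560x3 uint8, red, green, blue), "vertical_fov" (degrees; the focal length in pixels is half the picture's height over the tangent of half this angle, whatever the lens; pixels are square), "cx", "cy" (the principal point, pixels), "rvec" (rotation vector, rad) and "tvec" (3), from world to camera coordinates, as OpenCV has them. Camera axes: x right, y down, z forward; pixel columns grow to the right and rows downward; lengths in m; the calibration is good to about 2 mm. A picture is of the moment at which its call begins. There is no depth.
- arm.close_job(): hands the job in; it is judged then, once.
Trained networks look in the newest picture that a camera, given by its name, has taken for a name from the list of things; names that differ only in an ending like _2 or _b are one class to them, and where a whole thing is asked for, a point or a joint stands for the part that bears it (a point fixed in the world has none). Each returns a list of dicts, best first, with "p" (0 to 1); they miss things now and then, are a little off and sometimes report something else, mostly with a low value. They report only what shows in the picture. A call takes as long as a camera call. They do not tell look-alikes from the thing itself.
- arm.spot_in(name, camera): "xy" ([column, row] in pixels, amid what is visible of it).
The state is a dict: "clock": time; "joint_positions": joint angles; "dq": joint speeds; "tau": joint torques, N m; "tool_pos": TCP position; "ee_rot": TCP orientation; "ft_force": force on the tool from outside, world axes, zero at the start; "moment": the same for the moment, N m; "gripper_width": finger opening in m; "finger_force": force on a finger pad.
Only numpy, scipy, OpenCV 4.12 (cv2) and the standard library are available. Lean on these libraries where they do the work, as an engineer would, in place of code of your own. Each camera call takes 0.05 s, during which the arm holds its last target. There are 200 camera calls.

## Working session

There is one attempt and no reset: what is moved stays moved. The work goes in short steps, Python scripts to look and compute and a tool call to move; the robot and the scene stay as the last step left them, time stands still between calls to the robot, and variables do not carry over. Pictures are saved under pics/ and viewed, at most 10 in all, crops included, and the job is handed in when it is done.

Besides the shell and the picture viewer there is one more tool, called after "Request:" as a command line: name --argument value ..., lists and objects as JSON in quotes. drive_tool: Moves the arm, as the interface text tells. Its arguments: {"type":"object","properties":{"increments":{"type":"array"}},"required":["increments"]}

```bash
mkdir -p pics; python3 - <<'E'
from plant import arm
import cv2,numpy as np
for c in ("top","side"):
    d=arm.read_camera(c); cv2.imwrite(f"pics/{c}0.png",d["frame"][:,:,::-1])
    print(c,d["vertical_fov"],d["cx"],d["cy"],d["rvec"],d["tvec"])
    for n in ("long_paddle","short_paddle","axle","tray","long_dispenser","short_dispenser","long_tin1","long_tin3"):
        print(n,[(np.round(r["xy"],1).tolist(),round(r["p"],2)) for r in arm.spot_in(n,c)][:4])
o=arm.get_obs(); print(o)
E
```

```text
top 45.39166993160987 280.6520809107195 203.4032716321438 [ 2.03433831 -2.19071518  0.2253058 ] [0.03698685 0.5300673  1.8466306 ]
long_paddle [([205.2, 175.3], 0.82)]
short_paddle [([353.0, 186.2], 0.83), ([200.4, 194.5], 0.47)]
axle [([215.9, 173.2], 0.71)]
tray [([213.3, 173.1], 0.59)]
long_dispenser [([212.0, 171.7], 0.71)]
short_dispenser [([355.0, 182.6], 0.91)]
long_tin1 [([216.3, 182.0], 0.95), ([216.9, 206.3], 0.9), ([219.3, 222.1], 0.89), ([166.4, 259.6], 0.76)]
long_tin3 [([216.3, 182.0], 0.95), ([216.9, 206.3], 0.9), ([219.3, 222.1], 0.89), ([166.4, 259.6], 0.76)]
side 42.38621267334113 290.7531482211696 205.1110117812309 [ 2.3499131  -0.36863997  0.15061041] [-0.51433016  0.19060535  1.79821651]
long_paddle [([289.0, 141.4], 0.87)]
short_paddle [([332.3, 256.7], 0.76)]
axle [([295.7, 165.1], 0.75)]
tray [([295.0, 160.5], 0.56)]
long_dispenser [([291.4, 164.1], 0.79), ([287.4, 140.7], 0.72), ([330.9, 256.6], 0.44), ([314.3, 217.1], 0.16)]
short_dispenser [([335.5, 275.2], 0.77)]
long_tin1 [([268.4, 160.8], 0.97), ([246.5, 159.6], 0.78), ([347.6, 232.3], 0.76), ([216.1, 180.1], 0.75)]
long_tin3 [([268.4, 160.8], 0.97), ([246.5, 159.6], 0.78), ([347.6, 232.3], 0.76), ([216.1, 180.1], 0.75)]
{'clock': 0.9, 'joint_positions': array([-1.42353684e+00,  4.93599882e-01,  1.34548889e+00, -2.08462273e-05,
        1.30247571e+00, -9.55006545e-02]), 'dq': array([-1.96534186e-04,  8.12952302e-05, -3.69710055e-04, -1.71215506e-03,
        6.76664127e-04, -4.55203824e-04]), 'tau': array([-9.01775566e-04, -8.82012033e+01, -3.84263992e+01, -2.82751744e-04,
        1.29429933e-03,  1.46144174e-05]), 'tool_pos': array([ 0.15023754, -0.60668951,  0.23128081]), 'ee_rot': array([ 9.92642144e-01,  1.21084984e-01, -9.68228209e-06,  1.43430123e-05]), 'ft_force': array([ 0.63616106, -0.06049694, -0.59997523]), 'moment': array([0.03391873, 0.00105288, 0.03059539]), 'finger_force': 0.0, 'gripper_width': 0.08545877946132115}
```

View pics/top0.png

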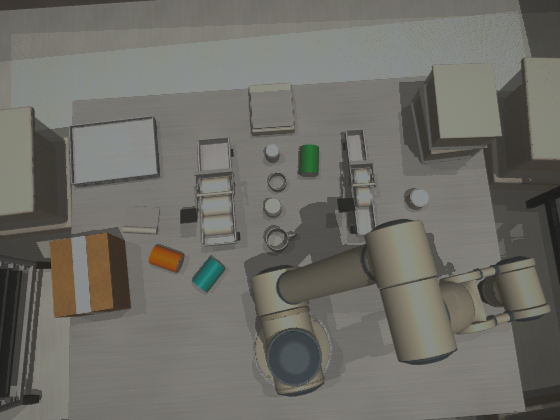

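View pics/side0.png

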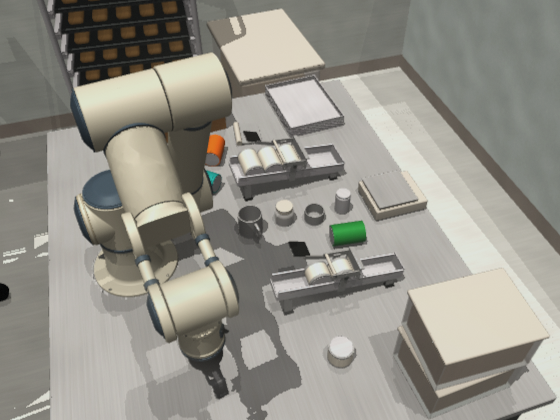

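The top picture shows the long dispenser at left (lane from about (220,240) up to (213,140), tray away from the robot) with its black paddle at about (188,216). In the side picture that paddle is at about (252,136). The short dispenser's paddle is at (346,205) in the top picture and (299,248) in the side one. I'll triangulate the long paddle.

```bash
cat > h.py <<'E'
from plant import arm
import cv2,numpy as np
def P(d):
    f=d["frame"].shape[0]/2/np.tan(np.radians(d["vertical_fov"]/2))
    K=np.array([[f,0,d["cx"]],[0,f,d["cy"]],[0,0,1]]); R=cv2.Rodrigues(np.array(d["rvec"]))[0]
    return K@np.c_[R,np.array(d["tvec"])]
def blob(d,g,r=16,t=45):
    im=d["frame"].max(2); x,y=g; m=np.zeros_like(im); m[y-r:y+r,x-r:x+r]=(im[y-r:y+r,x-r:x+r]<t)
    n,l,s,c=cv2.connectedComponentsWithStats(m); i=1+s[1:,4].argmax(); return c[i],s[i],l==i
def tri(A,B,a,b):
    X=cv2.triangulatePoints(A,B,np.array(a,float),np.array(b,float))[:,0]; return X[:3]/X[3]
def onz(A,p,z):
    M=A[:,[0,1,3]].copy(); M[:,2]+=A[:,2]*z; w=np.linalg.solve(M,[*p,1]); return w[:2]/w[2]
E
python3 - <<'E'
from h import *
T=arm.read_camera("top");S=arm.read_camera("side");A,B=P(T),P(S)
for g,k in (((188,216),(252,136)),((346,205),(299,248))):
    a,b=blob(T,g),blob(S,k); print(a[:2],b[:2],tri(A,B,a[0],b[0]),onz(A,a[0],.159))
pts=lambda l:np.array([onz(A,p,z) for p,z in l])
# lane outer wall corners in top picture: uphill end / tray end
print(pts([((203,245),.125),((236,241),.125),((199,140),.06),((230,139),.06)]))
cv2.imwrite("pics/t1.png",cv2.resize(T["frame"][120:260,150:290,::-1],None,fx=4.2,fy=4.2,interpolation=cv2.INTER_CUBIC))
# rack tip/gripper down: tool axes
from scipy.spatial.transform import Rotation as R
print(R.from_quat(arm.get_obs()["ee_rot"]).as_matrix().round(3))
E
```

```text
(array([185., 212.]), array([185, 212,   1,   1,   1], dtype=int32)) (array([251.42718447, 136.02912621]), array([244, 132,  16,   9, 103], dtype=int32)) [0.50042022 0.34302111 0.15117788] [0.50360913 0.34146387]
(array([345.82122905, 204.44692737]), array([338, 198,  17,  14, 179], dtype=int32)) (array([298.77830189, 248.35849057]), array([289, 242,  21,  14, 212], dtype=int32)) [ 0.48942359 -0.2328629   0.16082694] [ 0.48843577 -0.23298378]
[[0.3853607  0.28741569]
 [0.39101044 0.16860035]
 [0.8048804  0.29547354]
 [0.79996318 0.17516076]]
[[ 0.971  0.24   0.   ]
 [ 0.24  -0.971 -0.   ]
 [-0.     0.    -1.   ]]
```

View pics/t1.png

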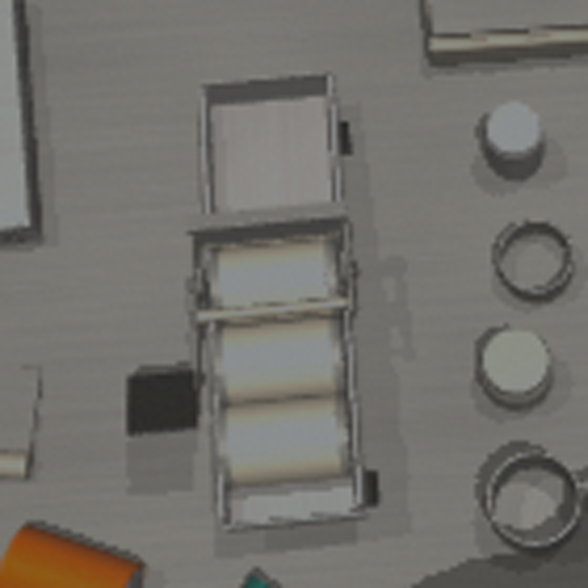

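The crop shows three light tins behind the gate, an empty tray, and the black paddle at crop (161,402), which is full-picture (188.3,215.7). The roller bar at (197,316)-(352,302) gives the yaw.

Request:
drive_tool --increments '[{"linear": [0,0,-0.4],"twist": 0.87,"jaw": 0},{"linear": [0,0,-0.4],"twist": 0.87,"jaw": 0},{"linear": [0.8,-0.8,0],"twist": 0,"jaw": 0},{"linear": [0.8,-0.8,0],"twist": 0,"jaw": 0},{"linear": [0.8,-0.8,0],"twist": 0,"jaw": 0},{"linear": [0.8,-0.8,0],"twist": 0,"jaw": 0},{"linear": [0.8,-0.8,0],"twist": 0,"jaw": 0},{"linear": [0.8,-0.8,0],"twist": 0,"jaw": 0}]'

```text
clock: 1.9
tool_pos: [0.3433, -0.4133, 0.2634]
ee_rot: [1.0, -0.0, 0.0, 0.0]
ft_force: [0.6, -0.5, -0.1]
gripper_width: 0.0002
finger_force: 0.0
```

Request:
drive_tool --increments '[{"linear": [0.5,-0.9,0],"twist": 0,"jaw": 0},{"linear": [0.5,-0.9,0],"twist": 0,"jaw": 0},{"linear": [0.5,-0.9,0],"twist": 0,"jaw": 0},{"linear": [0.5,-0.9,0],"twist": 0,"jaw": 0},{"linear": [0.5,-0.9,0],"twist": 0,"jaw": 0},{"linear": [0.5,-0.9,0],"twist": 0,"jaw": 0},{"linear": [0.4,-1.0,0],"twist": 0,"jaw": 0},{"linear": [0.2,-1.0,0],"twist": 0,"jaw": 0}]'

```text
clock: 2.7
tool_pos: [0.4874, -0.1171, 0.2634]
ee_rot: [1.0, -0.0, 0.0, 0.0]
ft_force: [-0.7, -0.8, -0.4]
gripper_width: -0.0002
finger_force: 0.0
```

Request:
drive_tool --increments '[{"linear": [0,-1.0,0],"twist": 0,"jaw": 0},{"linear": [0,-1.0,0],"twist": 0,"jaw": 0},{"linear": [0,-1.0,0],"twist": 0,"jaw": 0},{"linear": [0,-1.0,0],"twist": 0,"jaw": 0},{"linear": [0,-1.0,0],"twist": 0,"jaw": 0},{"linear": [0,-1.0,0],"twist": 0,"jaw": 0},{"linear": [0,-1.0,0],"twist": 0,"jaw": 0},{"linear": [0,-1.0,0],"twist": 0,"jaw": 0}]'

```text
clock: 3.5
tool_pos: [0.4861, 0.203, 0.2635]
ee_rot: [1.0, -0.0, 0.0, -0.0]
ft_force: [1.1, 0.0, 1.1]
gripper_width: 0.0001
finger_force: 0.0
```

Request:
drive_tool --increments '[{"linear": [0,-1.0,0],"twist": 0,"jaw": 0},{"linear": [0,-1.0,0],"twist": 0,"jaw": 0},{"linear": [0,-1.0,0],"twist": 0,"jaw": 0},{"linear": [0,-0.35,0],"twist": 0,"jaw": 0},{"linear": [0,0,0.8],"twist": 0,"jaw": 0},{"linear": [0,0,0.8],"twist": 0,"jaw": 0},{"linear": [0,0,0.4],"twist": 0,"jaw": 0},{"linear": [0,0,0],"twist": 0,"jaw": 0}]'

```text
clock: 4.3
tool_pos: [0.4853, 0.3343, 0.1812]
ee_rot: [1.0, -0.0, -0.002, 0.001]
ft_force: [0.7, 0.0, 0.6]
gripper_width: -0.0003
finger_force: 0.0
```

```bash
python3 - <<'E'
from h import *
t,s=arm.read_camera("top")["frame"],arm.read_camera("side")["frame"]
c=lambda f,x,y:cv2.resize(f[y:y+130,x:x+100,::-1],None,fx=4,fy=4,interpolation=cv2.INTER_CUBIC)
cv2.imwrite("pics/a.png",np.hstack([c(t,150,130),c(s,210,90)]))
E
```

```text
(no output)
```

View pics/a.png

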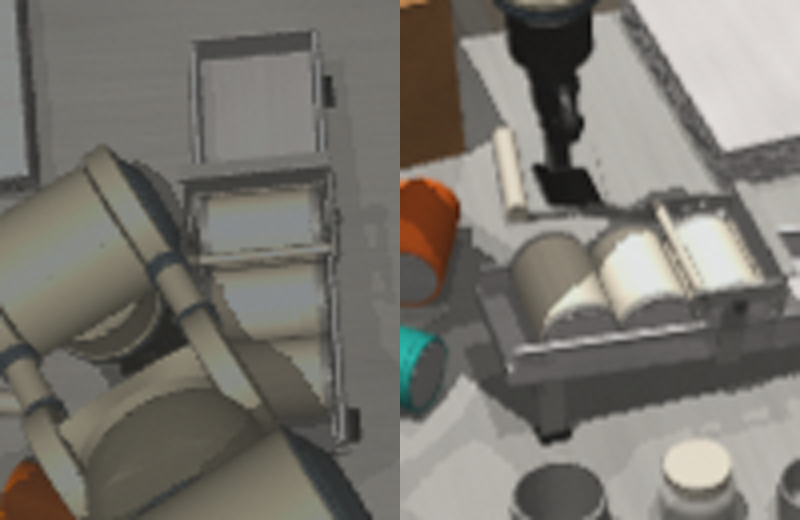

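The fingertips are just over the paddle (right half, near (560,165)) and clear of the lane, so I'll press.

Request:
drive_tool --increments '[{"linear": [0,0,0.3],"twist": 0,"jaw": 0},{"linear": [0,0,0.3],"twist": 0,"jaw": 0},{"linear": [0,0,0.3],"twist": 0,"jaw": 0},{"linear": [0,0,0.3],"twist": 0,"jaw": 0},{"linear": [0,0,0.3],"twist": 0,"jaw": 0}]'

```text
clock: 4.9
tool_pos: [0.4858, 0.3352, 0.1223]
ee_rot: [1.0, -0.0, -0.001, 0.0]
ft_force: [-3.9, 0.1, 3.7]
gripper_width: -0.0001
finger_force: 2.2
```

Request:
drive_tool --increments '[{"linear": [0,0,0.3],"twist": 0,"jaw": 0},{"linear": [0,0,0.3],"twist": 0,"jaw": 0},{"linear": [0,0,0.2],"twist": 0,"jaw": 0},{"linear": [0,0,0],"twist": 0,"jaw": 0}]'

```text
clock: 5.3
tool_pos: [0.4868, 0.3353, 0.0901]
ee_rot: [1.0, -0.0, 0.0, 0.0]
ft_force: [0.5, 1.0, 6.9]
gripper_width: -0.0003
finger_force: 2.8
```

Request:
drive_tool --increments '[{"linear": [0,0,0.1],"twist": 0,"jaw": 0},{"linear": [0,0,0],"twist": 0,"jaw": 0},{"linear": [0,0,0],"twist": 0,"jaw": 0},{"linear": [0,0,0],"twist": 0,"jaw": 0},{"linear": [0,0,0],"twist": 0,"jaw": 0},{"linear": [0,0,0],"twist": 0,"jaw": 0},{"linear": [0,0,0],"twist": 0,"jaw": 0}]'

```text
clock: 6.0
tool_pos: [0.4869, 0.3354, 0.0873]
ee_rot: [1.0, -0.0, 0.001, -0.0]
ft_force: [1.1, -0.5, 6.9]
gripper_width: 0.0002
finger_force: 2.8
```

```bash
cat > v.py <<'E'
from h import *
import sys
t,s=arm.read_camera("top")["frame"],arm.read_camera("side")["frame"]
c=lambda f,x,y:cv2.resize(f[y:y+110,x:x+150,::-1],None,fx=2.6,fy=2.6,interpolation=cv2.INTER_CUBIC)
cv2.imwrite(sys.argv[1],np.hstack([c(t,150,130),c(s,210,100)]))
E
python3 v.py pics/b.png
```

```text
(no output)
```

View pics/b.png

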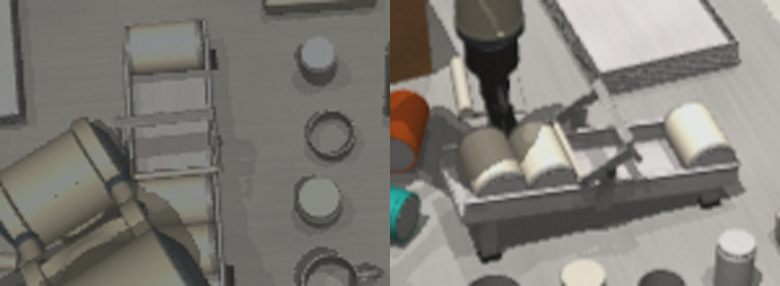

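The first tin lies at the tray's end stop and the roller holds the next one back. I'll let the paddle up.

Request:
drive_tool --increments '[{"linear": [0,0,-0.5],"twist": 0,"jaw": 0},{"linear": [0,0,-0.5],"twist": 0,"jaw": 0},{"linear": [0,0,-0.5],"twist": 0,"jaw": 0},{"linear": [0,0,-0.5],"twist": 0,"jaw": 0},{"linear": [0,0,-0.5],"twist": 0,"jaw": 0},{"linear": [0,0,0],"twist": 0,"jaw": 0},{"linear": [0,0,0],"twist": 0,"jaw": 0},{"linear": [0,0,0],"twist": 0,"jaw": 0}]'

```text
clock: 6.9
tool_pos: [0.4859, 0.335, 0.1862]
ee_rot: [1.0, -0.0, -0.001, 0.0]
ft_force: [0.2, -0.5, 0.4]
gripper_width: -0.0002
finger_force: 0.0
```

Request:
drive_tool --increments '[{"linear": [0,0,0],"twist": 0,"jaw": 0},{"linear": [0,0,0],"twist": 0,"jaw": 0},{"linear": [0,0,0],"twist": 0,"jaw": 0},{"linear": [0,0,0],"twist": 0,"jaw": 0},{"linear": [0,0,0],"twist": 0,"jaw": 0},{"linear": [0,0,0],"twist": 0,"jaw": 0},{"linear": [0,0,0],"twist": 0,"jaw": 0},{"linear": [0,0,0],"twist": 0,"jaw": 0}]'

```text
clock: 7.7
tool_pos: [0.4864, 0.3353, 0.1873]
ee_rot: [1.0, -0.0, -0.0, -0.0]
ft_force: [0.4, -0.1, 0.3]
gripper_width: 0.0002
finger_force: 0.0
```

```bash
python3 v.py pics/c.png
```

```text
(no output)
```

View pics/c.png

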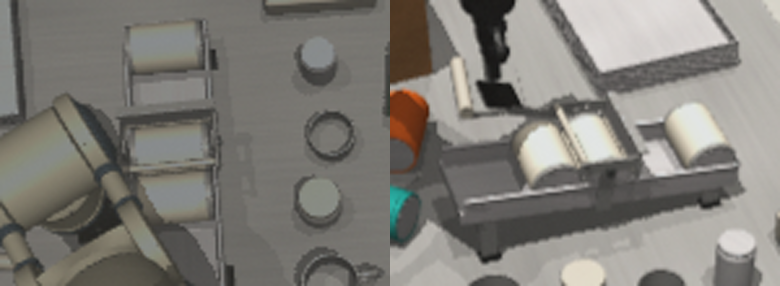

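The paddle is up, tin 2 waits at the gate and tin 3 is behind it. Now the second press, to the same depth.

Request:
drive_tool --increments '[{"linear": [0,0,0.3],"twist": 0,"jaw": 0},{"linear": [0,0,0.3],"twist": 0,"jaw": 0},{"linear": [0,0,0.3],"twist": 0,"jaw": 0},{"linear": [0,0,0.3],"twist": 0,"jaw": 0},{"linear": [0,0,0.3],"twist": 0,"jaw": 0},{"linear": [0,0,0.3],"twist": 0,"jaw": 0},{"linear": [0,0,0.3],"twist": 0,"jaw": 0},{"linear": [0,0,0.3],"twist": 0,"jaw": 0}]'

```text
clock: 8.6
tool_pos: [0.4876, 0.3355, 0.0906]
ee_rot: [1.0, -0.0, 0.001, -0.0]
ft_force: [2.8, -0.1, 8.1]
gripper_width: 0.0004
finger_force: 3.1
```

Request:
drive_tool --increments '[{"linear": [0,0,0.1],"twist": 0,"jaw": 0},{"linear": [0,0,0],"twist": 0,"jaw": 0},{"linear": [0,0,0],"twist": 0,"jaw": 0},{"linear": [0,0,0],"twist": 0,"jaw": 0},{"linear": [0,0,0],"twist": 0,"jaw": 0},{"linear": [0,0,0],"twist": 0,"jaw": 0},{"linear": [0,0,0],"twist": 0,"jaw": 0},{"linear": [0,0,0],"twist": 0,"jaw": 0}]'

```text
clock: 9.4
tool_pos: [0.4867, 0.3353, 0.087]
ee_rot: [1.0, -0.0, 0.0, -0.0]
ft_force: [0.7, -0.5, 6.1]
gripper_width: 0.0002
finger_force: 2.8
```

```bash
python3 v.py pics/d.png
```

```text
(no output)
```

View pics/d.png

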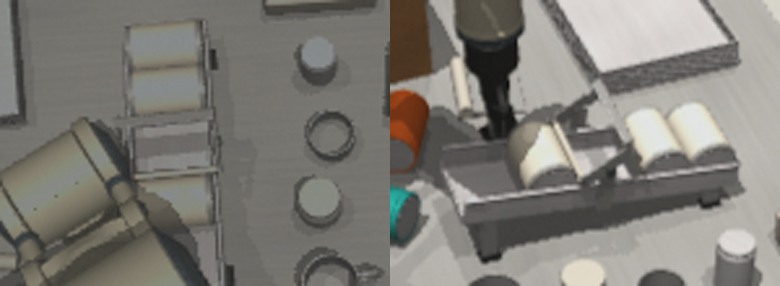

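Both tins are in the tray and tin 3 is held back. I'll release the paddle and go clear of it.

Request:
drive_tool --increments '[{"linear": [0,0,-0.5],"twist": 0,"jaw": 0},{"linear": [0,0,-0.5],"twist": 0,"jaw": 0},{"linear": [0,0,-0.5],"twist": 0,"jaw": 0},{"linear": [0,0,-0.5],"twist": 0,"jaw": 0},{"linear": [0,0,-0.5],"twist": 0,"jaw": 0},{"linear": [0,0,-0.5],"twist": 0,"jaw": 0},{"linear": [0,0,-0.5],"twist": 0,"jaw": 0},{"linear": [0,0,-0.5],"twist": 0,"jaw": 0}]'

```text
clock: 10.3
tool_pos: [0.4863, 0.3352, 0.2474]
ee_rot: [1.0, -0.0, -0.0, 0.0]
ft_force: [0.2, 0.1, -0.2]
gripper_width: -0.0001
finger_force: 0.0
```

Request:
drive_tool --increments '[{"linear": [0,0,0],"twist": 0,"jaw": 0},{"linear": [0,0,0],"twist": 0,"jaw": 0},{"linear": [0,0,0],"twist": 0,"jaw": 0},{"linear": [0,0,0],"twist": 0,"jaw": 0},{"linear": [0,0,0],"twist": 0,"jaw": 0},{"linear": [0,0,0],"twist": 0,"jaw": 0},{"linear": [0,0,0],"twist": 0,"jaw": 0},{"linear": [0,0,0],"twist": 0,"jaw": 0}]'

```text
clock: 11.1
tool_pos: [0.4864, 0.3353, 0.2472]
ee_rot: [1.0, -0.0, -0.0, 0.0]
ft_force: [0.3, -0.9, -0.3]
gripper_width: 0.0003
finger_force: 0.0
```

```bash
python3 v.py pics/e.png
```

```text
(no output)
```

View pics/e.png

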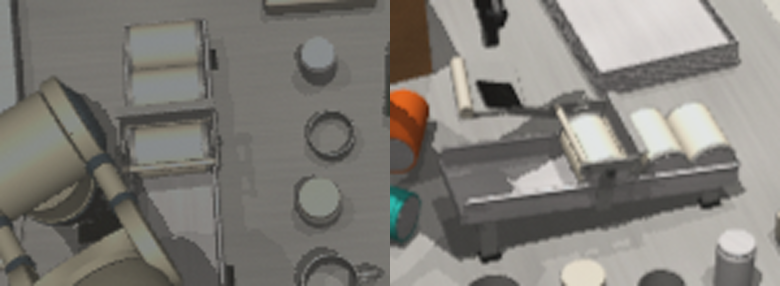

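The picture shows two tins in the tray, the third behind the closed gate, the paddle up and the tool clear.

```bash
python3 -c "
from plant import arm
print(arm.close_job())"
```

```text
the job is handed in; nothing more can be done
None
```

The job is done and handed in: two long tins were let out one at a time into the catch tray, the third waits behind the shut gate with the paddle up, and the arm touched only that paddle.

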